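Load a slide holder under the spring clip of a viewing stage

TASK

Hold the spring clip of the viewing stage open by pressing its thumb bar down with one fingertip, and with the other fingertip push the slide holder along its track, under the raised nose, fully home against the end stop. Then let the clip go so that it closes on the holder. Push only: do not lift or tip the holder, and leave everything else on the bench where it is.

Things in the scene. Friction and masses are not known exactly. Their poses are not given: they have to be found in the camera images.
- stage: viewing stage fixed to the bench: aluminium block 185 x 76 mm, top 30 mm above the bench (z = 0), front edge at its x = -125 mm, a white lamp housing 52 mm high at its far end. Origin on the bench right below the shut clip's nose; x along the track in the pushing direction, from the open front towards the end stop, y to the left of that, z up.
- stop (a point): foot of the 8 mm high end stop's face on the track floor, at stage x = +25, y = 0, z = 30 mm. The track, x = -115 to +25 mm on the stage's top, lies between two guide strips 4 mm high and 37 mm apart. A holder fully home has its leading edge here, its origin at stage x = -17 mm.
- holder: slide holder lying loose in the stage's track: flat black plate 84 (x) x 34 (y) x 6 mm carrying a glass slide, about 50 g, with an upright lip at its rear. Origin centre of its underside; its x points along the track to the leading edge at +42 mm. At the start the leading edge is 10 to 24 mm short of the nose's centre. Not the spare on the bench.
- lip (a point): on the outer (rear) face of the holder's upright lip, where it is pushed; 12 mm above the holder's underside, mid-width. The lip is 34 mm wide, 4 mm thick, its top 24 mm above the underside; the face is at holder x = -42 mm.
- clip (a joint): sprung steel see-saw clip, hinged along stage x at y = +30, z = 44 mm. 0 rad: shut, nose 1 mm above the track, blocking it. Grows as the thumb bar is pressed and the nose rises; hard stop at 0.45. The holder passes under from about 0.20. Takes 3 to 6 N on the bar, springs back when let go, and rests at about 0.16 on a holder beneath.
- thumb_bar (a point): outer left edge of the clip, a ribbed steel strip 100 (stage x) x 24 x 5 mm; origin mid top face, when shut at stage x = -90, y = +66, z = 49 mm (reaches x -140 to -40). Pressed to 0.30 rad it sinks about 11 mm, to the mid-height of the holder's lip, so two level fingertips about 66 mm apart reach both. A finger may slide along it.
- nose (a point): the clip's nose, a steel block 10 (x) x 14 (y) x 14 mm hanging over the track's centre line at stage x = 0 from the clip's cross arm; origin at the centre of its underside. The arm's top is 46 mm above the bench when shut; hinge brackets and rod between track and thumb bar reach 47 mm.
- spare_holder: a second, identical slide holder lying on the bare bench, not part of the job; origin centre of underside; a bystander, to be left alone
- mortar: white ceramic mortar, 100 mm across, 45 mm high, its pestle sticking out; origin centre of underside; a bystander, to be left alone
- beaker: glass beaker 68 mm across, 85 mm high; origin centre of underside; a bystander, to be left alone
- rack: wooden test-tube rack with four glass tubes, 75 x 130 mm, 125 mm high; origin centre of underside; a bystander, to be left alone
- tongs: steel crucible tongs lying flat, 200 mm long, 10 mm high; origin mid-length on the bench; a bystander, to be left alone
- reagent: amber reagent bottle 52 mm across, 110 mm high; origin centre of underside; a bystander, to be left alone
- dish: clear closed petri dish 90 mm across, 14 mm high; origin centre of underside; a bystander, to be left alone
Not all that is in view belongs to the job. What is shaped like the holder but green is not meant.

How it is judged:
On the way, in this order (a step that is already met when the one before it is completed fails the run):
1. a fingertip presses the thumb bar so that the clip is open, the holder not yet under the nose (value of joint clip above 0.18 rad and contact force between the fingers and clip above 0.5 N and x of holder in the frame of stage below -0.044 m), for 0.1 s.
2. the holder is pushed home against the stop while a fingertip still holds the thumb bar down (contact force between the fingers and clip above 0.5 N and value of joint clip above 0.18 rad and x of holder in the frame of stage between -0.02 and -0.014 m and angle between the x axis of holder and the x axis of stage, either way round below 0.12 rad and z of holder in the frame of stage between 0.0275 and 0.0325 m and angle between holder's own z axis and vertical below 0.06 rad), for 0.1 s.
At the end, for the whole second after the job is handed in: the holder lies flat in the track within 3 mm of the end stop, and the released clip rests on it (clip between 0.10 and 0.22 rad, nose pressing with more than 0.5 N), all at rest (x of holder in the frame of stage between -0.02 and -0.014 m and angle between the x axis of holder and the x axis of stage, either way round below 0.12 rad and z of holder in the frame of stage between 0.0275 and 0.0325 m and angle between holder's own z axis and vertical below 0.06 rad and value of joint clip between 0.1 and 0.22 rad and contact force between clip and holder above 0.5 N and linear speed of holder below 0.01 m/s and velocity of joint clip between -0.05 and 0.05 rad/s); the robot touches nothing.
It fails at once if the holder is lifted off the track (more than 8 mm) or tipped (more than 0.25 rad) (z of holder in the frame of stage above 0.038 m or z of holder in the frame of stage below 0.022 m or angle between holder's own z axis and vertical above 0.25 rad).
It fails at once if a bystander is pushed more than 20 mm from its place, or tipped or lifted (distance of any of spare_holder, mortar, beaker, rack, tongs, reagent, dish from where it was at the start of the episode above 0.02 m or angle between any of spare_holder, mortar, beaker, rack, tongs, reagent, dish's own z axis and vertical above 0.3 rad).
It also fails if it takes over 48 s, if anything falls off the work surface, if the arm or the gripper's body presses on something with over 40 N, if the wrist force passes 120 N, or if a joint passes its speed limit or range.

ROBOT

A 6-joint arm with a two-finger parallel gripper is mounted at the origin on the work surface. World frame = base frame: x ahead of the robot, y to its left, z up, the work surface at z = 0. Lengths are in m, angles in rad, forces in N, time in s.
With the tool pointing down it reaches from about 0.375 to 0.75 m from the base axis. Payload 9 kg.
Tool frame: the origin (TCP) lies on the mounting face of the last link; the fingertips stand 173 mm ahead of it and the grasp point (between the pads) lies 155 mm ahead of it; z points along the fingers, y is the direction in which the jaws open and shut (so a half turn about z gives the same grasp; the last joint's range is limited). The gripper opens to 85 mm and grips with 20 to 120 N. Pads are 22 mm wide; open, the fingers measure 114 mm over their backs; the gripper's body (76 mm by 85 mm) begins 54 mm behind the grasp point. The pads swing forward as they close: fully open they stand 13 mm farther back than shut.
Start: joints at [0.952, 0.104, 0.097, 1.564, 0, 1.353], TCP at [0.234, 0.552, 0.405] pointing down, gripper open.
Joint ranges: [-2.99, 2.99], [-0.84, 1.86], [-1.1, 1.16], [-1.84, 2.11], [-1.51, 1.56], [-3.14, 3.14]. Speed limits (rad/s): [2.22, 2.22, 2.57, 3.14, 3.14, 3.14].

INTERFACE

Orientations are given as a 3x3 rotation matrix whose columns are the frame's x, y, z axes.
In Python, from rig import robot, eyes gives the robot as it stands. The module is installed in compiled form; this text tells all that it offers.
- The arm moves only by the tool servo_tool, never from a script. Its argument "commands" is one flat list of numbers, 5 for each row, row after row: the shift along the world's x, y, z in cm, then the turn about the world's z in units of 6 degrees (1.0 is 6 degrees), then the finger opening in cm, from 0 to 8.54. In form: [x, y, z, twist, gripper, x, y, z, twist, gripper, ...]. A call has 1 to 12 rows; each row is the pose to reach, as a shift and turn from the pose commanded when the call began; what a row does not reach only later rows make up. A row lasts 1/12 s, in which the tool goes at most 41.7 mm and 7.16 degrees, less where a joint would pass 70% of its speed; a pose out of reach is approached as far as the arm can. A call with a gripper value outside its range is refused whole. The fingers move at their own pace and stop on an object; the grip force is fixed at half the most. Time passes only in rows, so rows that repeat a pose let the fingers close. It gives the time, the measured TCP pose, the force and the opening at its end, in the units of the state.
- robot.get_state(): the state, without advancing time (a new reading comes with each control period).
- eyes.read_camera(name): name is "scene" or "side" or "wrist"; returns (picture, depth): 400x640x3 uint8, blue, green, red; 400x640 float32, m along the optical axis (not along the pixel's ray), 0 where there is no reading.
- eyes.calibration(name): a dict with "camera_matrix" (3x3 intrinsics, pixels), "origin" and "orientation" of the camera in the world. Camera axes: x right, y up, looking along -z (the intrinsics and any distortion apply to the point x, -y, -z); pixel columns grow to the right and rows downward; lengths in m; the calibration is good to about 2 mm. A picture is of the moment at which its call begins: read the wrist's pose just before it. calibration takes no time and is no camera call; for the wrist camera it gives the pose at the moment of the call.
- robot.hand_in(): hands the job in, once; it reports no verdict.
Trained networks look in the newest picture that a camera, given by its name, has taken for a name from the list of things; names that differ only in an ending like _2 or _b are one class to them, and where a whole thing is asked for, a point or a joint stands for the part that bears it (a point fixed in the world has none). Each returns a list of dicts, best first, with "confidence" (0 to 1); they miss things now and then, are a little off and sometimes report something else, mostly with a low value. They report only what shows in the picture. A call takes as long as a camera call. They do not tell look-alikes from the thing itself.
- eyes.search_frame(camera, thing): "extent" ([left, top, right, bottom] in pixels, round what is visible of it).
- eyes.silhouettes(camera, thing): "region" (400x640 bool, what is visible of it) and "extent" ([left, top, right, bottom] in pixels, round what is visible of it).
The state is a dict: "time_s": time; "joint_positions": joint angles; "dq": joint speeds; "effort": joint torques, N m; "ee_pos": TCP position; "orientation": TCP orientation; "ft_force": force on the tool from outside, world axes, zero at the start; "wrist_torque": the same for the moment, N m; "opening": finger opening in m.
Only numpy, scipy, OpenCV 4.12 (cv2) and the standard library are available. Lean on these libraries where they do the work, as an engineer would, in place of code of your own. Each camera call takes 0.05 s, during which the arm holds its last target.

## Working session

There is one attempt and no reset: what is moved stays moved. The work goes in short steps, Python scripts to look and compute and a tool call to move; the robot and the scene stay as the last step left them, time stands still between calls to the robot, and variables do not carry over. Pictures are saved under pics/ and viewed, and the job is handed in when it is done.

Besides the shell and the picture viewer there is one more tool, called after "Emit:" by a JSON object that holds its "method" and its "body". servo_tool: Moves the arm, as the interface text tells. Its arguments: {"type":"object","properties":{"commands":{"type":"array"}},"required":["commands"]}

```bash
mkdir -p pics; cat > h.py <<'E'
import numpy as np, cv2
from rig import robot, eyes
def cal(n):
    c=eyes.calibration(n); return np.array(c["camera_matrix"]),np.array(c["origin"]),np.array(c["orientation"])
def unproj(n,u,v,d,c=None):
    K,o,R=c or cal(n)
    u=np.asarray(u,float);v=np.asarray(v,float)
    x=(u-K[0,2])/K[0,0]*d; y=(v-K[1,2])/K[1,1]*d
    return np.stack([x,-y,-d+0*x],-1)@R.T+o
def proj(n,P,c=None):
    K,o,R=c or cal(n)
    p=(np.asarray(P)-o)@R; x=p[...,0]/-p[...,2]; y=-p[...,1]/-p[...,2]
    return np.stack([K[0,0]*x+K[0,2],K[1,1]*y+K[1,2]],-1)
E
python3 - <<'E'
from h import *
s=robot.get_state(); print({k:np.round(v,3).tolist() for k,v in s.items()})
for n in ["scene","side","wrist"]:
    p,d=eyes.read_camera(n); cv2.imwrite(f"pics/{n}0.png",p); np.savez(f"{n}0.npz",p=p,d=d)
    print(n,eyes.calibration(n)); 
    for t in ["stage","holder","nose","thumb_bar","spare_holder"]:
        print(t,[(np.round(r["extent"],0).tolist(),round(r["confidence"],2)) for r in eyes.search_frame(n,t)[:3]])
E
```

```text
{'time_s': 0.0, 'joint_positions': [0.952, 0.105, 0.096, 1.564, 0.0, 1.353], 'dq': [0.001, 0.001, 0.001, -0.002, -0.0, -0.0], 'effort': [-0.001, -55.694, 50.364, 0.017, -0.0, 0.0], 'ee_pos': [0.234, 0.552, 0.404], 'orientation': [[-0.921, 0.39, -0.001], [0.39, 0.921, -0.001], [0.0, -0.001, -1.0]], 'ft_force': [-0.02, 0.053, 0.182], 'wrist_torque': [-0.025, -0.066, -0.021], 'opening': 0.085}
scene {'camera_matrix': array([[448.78328099,   0.        , 320.88723221],
       [  0.        , 448.78328099, 196.71612482],
       [  0.        ,   0.        ,   1.        ]]), 'origin': array([1.15989182, 0.34193353, 1.0915763 ]), 'orientation': array([[-0.48654385, -0.71455341,  0.50268131],
       [ 0.87364125, -0.4012925 ,  0.27516411],
       [ 0.00510279,  0.57304254,  0.81950974]])}
stage [([298.0, 193.0, 362.0, 283.0], 0.86), ([459.0, 216.0, 482.0, 248.0], 0.56)]
holder [([384.0, 196.0, 414.0, 210.0], 0.81), ([321.0, 197.0, 336.0, 228.0], 0.59), ([344.0, 165.0, 368.0, 188.0], 0.5)]
nose [([320.0, 191.0, 358.0, 232.0], 0.74)]
thumb_bar [([318.0, 192.0, 362.0, 238.0], 0.64), ([276.0, 174.0
[... 682 characters left out ...]
.0, 178.0, 279.0, 194.0], 0.63)]
nose [([289.0, 189.0, 347.0, 207.0], 0.85)]
thumb_bar [([285.0, 185.0, 345.0, 203.0], 0.62)]
spare_holder [([308.0, 252.0, 341.0, 280.0], 0.94)]
wrist {'camera_matrix': array([[340.02708773,   0.        , 316.05328646],
       [  0.        , 340.02708773, 194.13361445],
       [  0.        ,   0.        ,   1.        ]]), 'origin': array([0.16646254, 0.58099094, 0.37477386]), 'orientation': array([[ 3.90216993e-01, -8.81019118e-01, -2.67462169e-01],
       [ 9.20722908e-01,  3.73440096e-01,  1.13189318e-01],
       [ 1.59145479e-04, -2.90426941e-01,  9.56897156e-01]])}
stage []
holder [([103.0, 386.0, 129.0, 400.0], 0.58)]
nose []
thumb_bar []
spare_holder []
```

View pics/scene0.png

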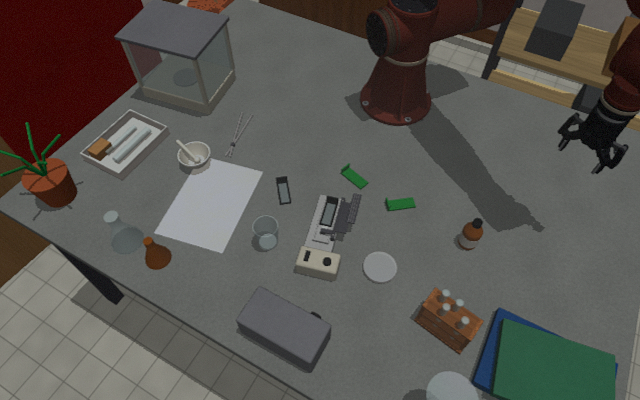

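View pics/side0.png

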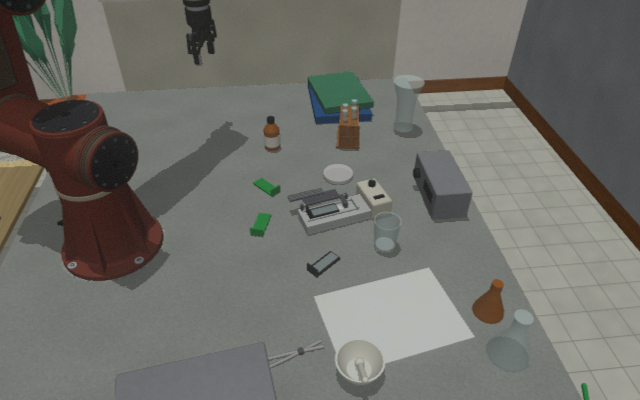

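View pics/wrist0.png

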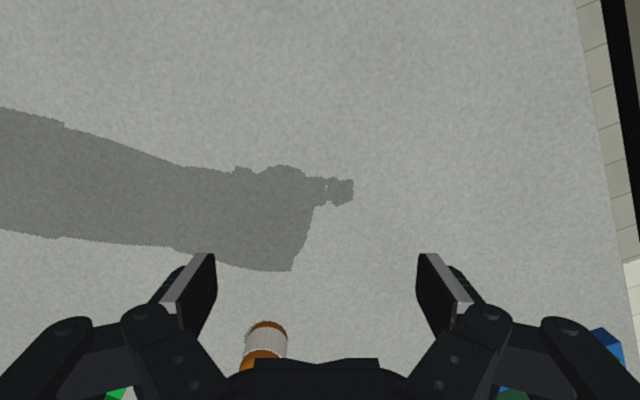

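The stage is at about (325,232) in scene and (335,208) in side. The holder sits in its track at about (330,212) in scene, and the spare is at (284,190). I'll measure the stage pose from the depth cloud.

```bash
python3 - <<'E'
from h import *
a=[]
for n,(x0,y0,x1,y1) in {"scene":(285,160,375,290),"side":(280,160,400,240)}.items():
    z=np.load(f"{n}0.npz"); p,d=z["p"],z["d"]
    cv2.imwrite(f"pics/{n}z.png",cv2.resize(p[y0:y1,x0:x1],None,fx=6.6 if n=="side" else 4.5,fy=6.6 if n=="side" else 4.5,interpolation=cv2.INTER_CUBIC))
    vv,uu=np.mgrid[y0:y1,x0:x1]; P=unproj(n,uu,vv,d[y0:y1,x0:x1].astype(float))
    print(n,"bench z",np.median(P[...,2]))
    m=(P[...,2]>0.022)&(P[...,2]<0.036)&(d[y0:y1,x0:x1]>0)
    Q=P[m]; print(len(Q),Q.min(0),Q.max(0))
    r=cv2.minAreaRect((Q[:,:2]*1000).astype(np.float32)); print(r)
    m=(P[...,2]>0.046)&(P[...,2]<0.06); Q=P[m]; print("lamp",len(Q),np.median(Q,0),cv2.minAreaRect((Q[:,:2]*1000).astype(np.float32)))
    # topdown map
    a.append(P.reshape(-1,3))
P=np.vstack(a)
im=np.zeros((600,800),np.uint8)
x0=np.median(P[P[:,2]>0.03][:,0]);y0=np.median(P[P[:,2]>0.03][:,1]);print(x0,y0)
for q in P:
    i=int(300-(q[0]-x0)*1500); j=int(400-(q[1]-y0)*1500)
    if 2<=i<598 and 2<=j<798: im[i-1:i+2,j-1:j+2]=np.clip(q[2]*3500+20,0,255)
cv2.imwrite("pics/top0.png",im)
E
```

```text
scene bench z 0.0015402062115300597
1098 [ 0.35331361 -0.14676317  0.02200616] [0.73739454 0.13870496 0.03599424]
((566.8721923828125, -14.743179321289062), (385.9595031738281, 184.3609161376953), 23.066804885864258)
lamp 1379 [0.67820399 0.07854516 0.05050702] ((597.7730102539062, 62.27830505371094), (268.26605224609375, 111.8718032836914), 10.364774703979492)
side bench z 0.0022487649313645552
1326 [ 0.4824546  -0.09736584  0.0220105 ] [0.73573618 0.1192709  0.03598515]
((621.0955810546875, 31.776641845703125), (188.43258666992188, 272.52392578125), 68.83490753173828)
lamp 1123 [0.67682967 0.06854445 0.05008991] ((608.970458984375, -3.78167724609375), (264.5285949707031, 246.74295043945312), 10.803258895874023)
0.6319466293464517 0.05398762527201528
```

View pics/scenez.png

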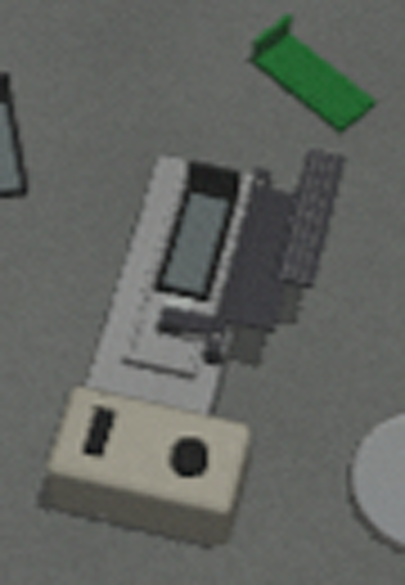

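View pics/sidez.png

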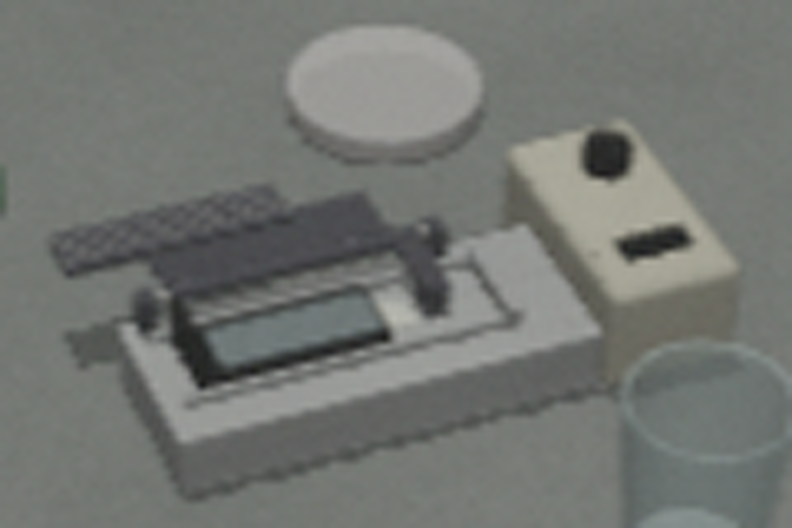

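View pics/top0.png

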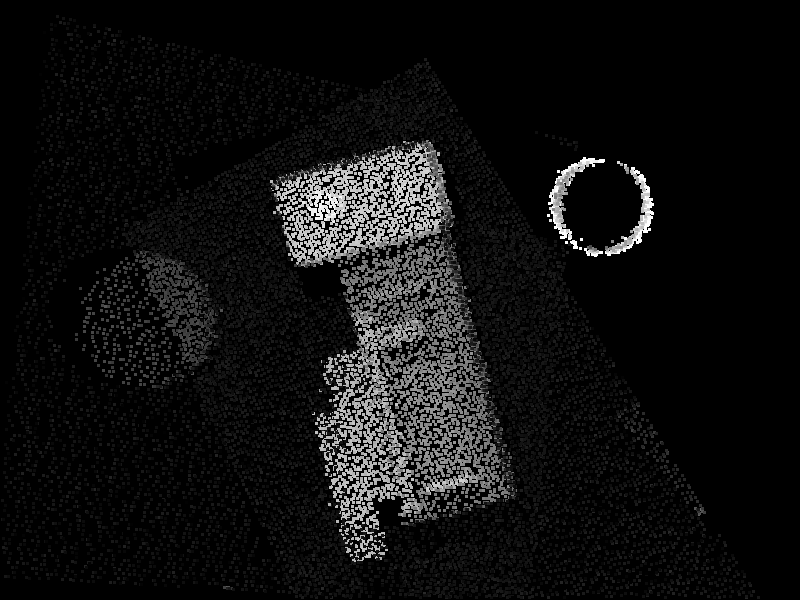

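The stage is at about yaw 11.6°, with its origin near (0.617, 0.042). I'll bring the wrist camera over it for a closer measurement, tool x backwards along the track, fingers kept high.

Emit:
{"method": "servo_tool", "body": {"commands": [4,-7,0,1,8.5,8,-14,0,2,8.5,11,-20,-1,3,8.5,14,-25,-2,4,8.5,16,-29,-3,5,8.5,18,-33,-4,5.8,8.5,20,-36,-5,5.8,8.5,22,-40,-5,5.8,8.5,24,-43.5,-5,5.8,8.5,26,-47,-5,5.8,8.5,28,-51,-5,5.8,8.5,28,-51,-5,5.8,8.5]}}

```text
time_s: 1.9
ee_pos: [0.4735, 0.1164, 0.3598]
orientation: [[-0.979, -0.205, 0.001], [-0.205, 0.979, 0.0], [-0.001, -0.0, -1.0]]
ft_force: [1.9, 0.6, 0.1]
opening: 0.0847
```

Emit:
{"method": "servo_tool", "body": {"commands": [0,0,0,0,5.2,0,0,0,0,5.2,0,0,0,0,5.2,0,0,0,0,5.2,0,0,0,0,5.2,0,0,0,0,5.2]}}

```text
time_s: 2.4
ee_pos: [0.4727, 0.1195, 0.3599]
orientation: [[-0.978, -0.207, 0.0], [-0.207, 0.978, 0.0], [-0.0, 0.0, -1.0]]
ft_force: [-0.5, 0.4, -0.3]
opening: 0.052
```

```bash
python3 - <<'E'
from h import *
s=robot.get_state(); print({k:np.round(v,4).tolist() for k,v in s.items()})
c=cal("wrist"); p,d=eyes.read_camera("wrist"); cv2.imwrite("pics/w1.png",p); np.savez("w1.npz",p=p,d=d,K=c[0],o=c[1],R=c[2]); print(c)
for n in("scene",'side'):
    p,d=eyes.read_camera(n); np.savez(n+"1.npz",p=p,d=d)
E
```

```text
{'time_s': 2.4, 'joint_positions': [-0.0216, -0.247, -0.3198, 1.4977, 0.0002, -0.2301], 'dq': [-0.0033, 0.0015, 0.001, -0.0002, -0.0017, -0.0026], 'effort': [-0.2289, -38.0012, 50.5111, -0.0025, -0.0049, 0.0061], 'ee_pos': [0.4727, 0.1195, 0.3599], 'orientation': [[-0.9783, -0.207, 0.0003], [-0.207, 0.9783, 0.0002], [-0.0003, 0.0001, -1.0]], 'ft_force': [-0.5163, 0.3638, -0.3391], 'wrist_torque': [0.0035, -0.0017, 0.0404], 'opening': 0.052}
(array([[340.02708773,   0.        , 316.05328646],
       [  0.        , 340.02708773, 194.13361445],
       [  0.        ,   0.        ,   1.        ]]), array([0.40078732, 0.10368504, 0.32992485]), array([[-2.06972850e-01, -9.36083224e-01, -2.84447601e-01],
       [ 9.78346597e-01, -1.97906958e-01, -6.05869064e-02],
       [ 4.20227299e-04, -2.90828187e-01,  9.56775203e-01]]))
```

View pics/w1.png

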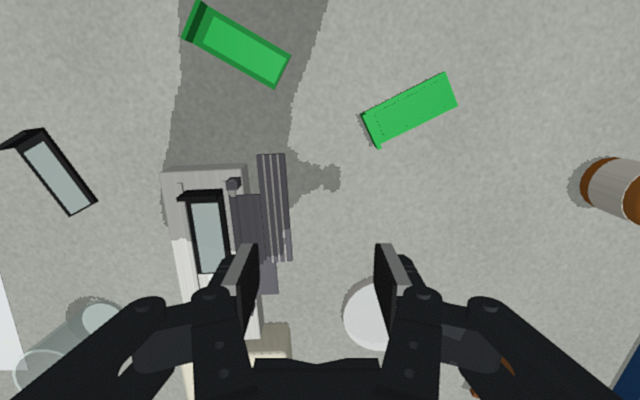

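The wrist view shows the stage front edge at about (163–243,168), the lip at (200,195), the ribbed bar at (270,205) and two green look-alikes. The move stopped short of its target, so I'll finish it with opening 5.2 cm and look again.

Emit:
{"method": "servo_tool", "body": {"commands": [1,-2,0,0,5.2,2,-5,0,0,5.2,3,-7,0,0,5.2,4,-7.5,0,0,5.2,4,-7.5,0,0,5.2,4,-7.5,0,0,5.2,4,-7.5,0,0,5.2]}}

```text
time_s: 3.13
ee_pos: [0.5127, 0.044, 0.3597]
orientation: [[-0.979, -0.206, -0.001], [-0.206, 0.979, 0.0], [0.0, 0.0, -1.0]]
ft_force: [0.4, 0.4, 0.2]
opening: 0.052
```

```bash
python3 - <<'E'
from h import *
s=robot.get_state(); print({k:np.round(v,4).tolist() for k,v in s.items() if k in("ee_pos","orientation","time_s")})
c=cal("wrist"); p,d=eyes.read_camera("wrist"); cv2.imwrite("pics/w2.png",p); np.savez("w2.npz",p=p,d=d,K=c[0],o=c[1],R=c[2])
x0,y0,x1,y1=200,80,420,300
cv2.imwrite("pics/w2z.png",cv2.resize(p[y0:y1,x0:x1],None,fx=2.7,fy=2.7,interpolation=cv2.INTER_CUBIC))
vv,uu=np.mgrid[0:400,0:640]; P=unproj("wrist",uu,vv,d.astype(float),c)
b=P[(np.abs(P[...,2])<0.01)]; print("bench",np.median(b[:,2]),b[:,2].std())
im=np.zeros((600,800),np.uint8)
for q in P.reshape(-1,3):
    i=int(round(300-(q[0]-.55)*2000)); j=int(round(400-(q[1]-.05)*2000))
    if 2<=i<598 and 2<=j<798 and q[2]<.07: im[i-1:i+2,j-1:j+2]=np.clip(q[2]*4000+20,0,255)
cv2.imwrite("pics/top2.png",im)
E
```

```text
{'time_s': 3.1333, 'ee_pos': [0.5127, 0.044, 0.3597], 'orientation': [[-0.9786, -0.2058, -0.0006], [-0.2058, 0.9786, 0.0003], [0.0005, 0.0005, -1.0]]}
bench 0.0010229741362431932 0.0016502453579688703
```

View pics/w2z.png

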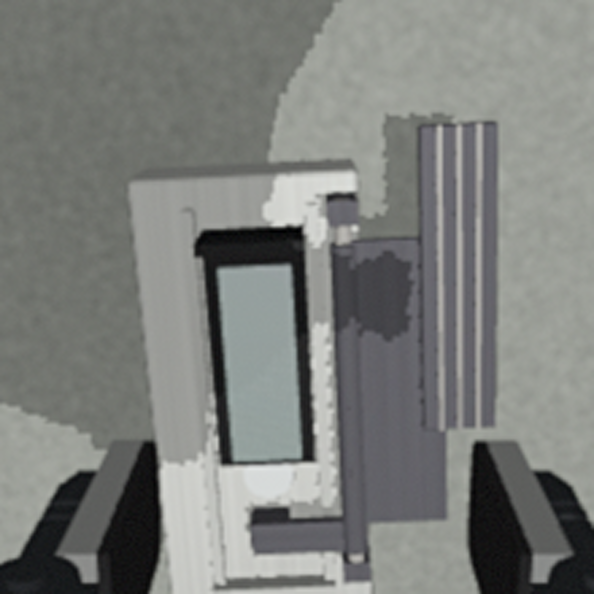

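View pics/top2.png

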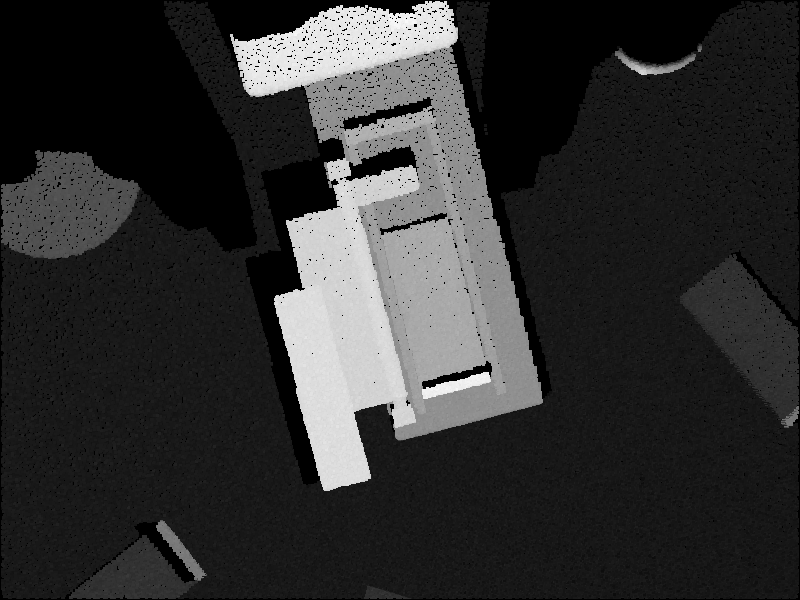

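```bash
cat >> h.py <<'E'
def stage_T(ox,oy,yaw): 
    c,s=np.cos(yaw),np.sin(yaw); return np.array([[c,-s],[s,c]]),np.array([ox,oy])
E
python3 - <<'E'
from h import *
z=np.load("w2.npz"); d=z["d"].astype(float); c=(z["K"],z["o"],z["R"])
vv,uu=np.mgrid[0:400,0:640]; P=unproj("wrist",uu,vv,d,c); P[...,2]-=.001
P=P[d>0]
yaw=np.radians(13.9); R,_=stage_T(0,0,yaw)
# bar
import sys
o=np.array([.617,.042])
S=lambda P:np.c_[(P[:,:2]-o)@R*1000,P[:,2]*1000]
def rng(Q,lo=1,hi=99): return np.percentile(Q,[0.3,2,50,98,99.7],axis=0).round(1)
for it in range(3):
    Q=S(P)
    bar=Q[(Q[:,2]>46)&(Q[:,2]<53)&(Q[:,0]<-20)&(Q[:,1]>56-4)&(Q[:,1]<85)]
    r=cv2.minAreaRect(bar[:,:2].astype(np.float32)); print("bar",len(bar),r)
    # right edge of the stage top: for x bins, min y of pts with z in 26..33
    top=Q[(Q[:,2]>27)&(Q[:,2]<33)&(np.abs(Q[:,1])<50)&(Q[:,0]>-140)&(Q[:,0]<20)]
    xs=np.arange(-115,0,5); ys=[np.percentile(top[np.abs(top[:,0]-x)<2.5][:,1],0.5) for x in xs]
    f=np.polyfit(xs,ys,1); print("right edge slope",f)
    ysf=np.arange(-30,26,5); xf=[np.percentile(top[np.abs(top[:,1]-y)<2.5][:,0],0.5) for y in ysf]
    print("front edge",np.polyfit(ysf,xf,1),np.round(xf,1))
    yaw+=f[0]; R,_=stage_T(0,0,yaw)
    # recompute then shift
    Q=S(P);top=Q[(Q[:,2]>27)&(Q[:,2]<33)&(np.abs(Q[:,1])<50)&(Q[:,0]>-145)&(Q[:,0]<20)]
    ye=np.median([np.percentile(top[np.abs(top[:,0]-x)<2.5][:,1],0.5) for x in xs]); xe=np.median([np.percentile(top[np.abs(top[:,1]-y)<2.5][:,0],0.5) for y in ysf])
    o=o+R@(np.array([xe+125,ye+38])/1000)
    print("yaw",np.degrees(yaw),"o",o,xe,ye)
Q=S(P)
bar=Q[(Q[:,2]>45)&(Q[:,2]<54)&(Q[:,0]<-20)&(Q[:,1]>54.5)&(Q[:,1]<85)]; print("bar",rng(bar))
lip=Q[(Q[:,2]>48)&(Q[:,2]<60)&(np.abs(Q[:,1])<20)&(Q[:,0]<-60)]; print("lip",rng(lip),cv2.minAreaRect(lip[:,:2].astype(np.float32)))
pl=Q[(Q[:,2]>34.7)&(Q[:,2]<40)&(np.abs(Q[:,1])<17)&(Q[:,0]<-8)&(Q[:,0]>-95)]; print("plate",rng(pl))
nose=Q[(Q[:,2]>41)&(Q[:,2]<50)&(np.abs(Q[:,1])<15)&(Q[:,0]>-20)&(Q[:,0]<15)]; print("arm",rng(nose))
st=Q[(Q[:,2]>34.5)&(Q[:,2]<45)&(np.abs(Q[:,1])<15)&(Q[:,0]>10)&(Q[:,0]<45)]; print("stop",rng(st))
E
```

```text
bar 4079 ((-83.04734802246094, 68.39044952392578), (125.8000717163086, 32.86106491088867), 0.23022820055484772)
right edge slope [ 1.86662093e-02 -3.10109560e+01]
front edge [-2.11588401e-02 -1.29684441e+02] [-128.9 -129.  -129.4 -129.4 -129.4 -129.8 -129.8 -129.6 -130.2 -130.1
 -130.1 -129.9]
yaw 14.969495014118197 o [0.61061273 0.04755814] -129.73481824989213 -30.98062203595195
bar 3569 ((-79.92875671386719, 65.73587036132812), (27.389095306396484, 119.80960845947266), 89.45606231689453)
right edge slope [-1.12137973e-03 -3.80774665e+01]
front edge [-5.44036510e-05 -1.24936085e+02] [-124.7 -125.  -125.  -124.8 -125.1 -125.1 -124.8 -125.2 -125.  -125.
 -124.7 -124.8]
yaw 14.905244688224627 o [0.61063201 0.04756032] -124.9808066993982 -38.002847970028924
bar 3565 ((-80.02161407470703, 65.6490478515625), (27.389087677001953, 119.80960083007812), 89.52029418945312)
right edge slope [-3.58709039e-04 -3.81089520e+01]
front edge [-2.15663717e-03 -1.24966823e+02] [-124.7 -125.  -125.  -124.8 -125.1 -125.1 -124.8 -125.2 -125.1 -125.
 -124.8 -125. ]
yaw 14.884692174191299 o [0.61064346 0.04752821] -124.99717853554475 -38.03397797134084
bar [[-139.8   54.6   45.2]
 [-138.5   55.1   46. ]
 [ -91.2   66.3   48.9]
 [ -27.7   78.6   50.3]
 [ -21.2   79.4   50.8]]
lip [[-108.3  -14.7   48.1]
 [-108.2  -14.4   48.4]
 [-106.6    2.1   53.7]
 [-104.1   18.5   55.1]
 [-104.    18.7   55.6]] ((-106.15087890625, 1.9941301345825195), (33.533790588378906, 4.321167945861816), 89.65645599365234)
plate [[-94.8 -15.   34.8]
 [-93.6 -14.5  34.9]
 [-61.2   1.   36.2]
 [-25.5  16.4  37.5]
 [-24.2  16.9  38.1]]
arm [[-6.8 -5.6 41.2]
 [-6.5 -5.2 42.4]
 [-1.3  4.9 45.7]
 [ 5.5 14.6 47. ]
 [ 6.2 14.8 47.3]]
stop [[ 23.9 -14.9  34.5]
 [ 24.1 -14.7  34.7]
 [ 26.7  -0.4  37.7]
 [ 31.   14.1  39.1]
 [ 31.6  14.9  39.4]]
```

Everything checks against the given sizes: front edge at -125 mm, bar starting at -139.8, lip face at -108, plate leading edge at -24. So the stage yaw is 14.9° and its origin (0.6106, 0.0475). Next I'll measure the fingertips in the tool frame.

```bash
python3 - <<'E'
from h import *
z=np.load("w2.npz"); d=z["d"].astype(float); c=(z["K"],z["o"],z["R"])
vv,uu=np.mgrid[0:400,0:640]; P=unproj("wrist",uu,vv,d,c)
Rt=np.array([[-0.9786,-0.2058,-0.0006],[-0.2058,0.9786,0.0003],[0.0005,0.0005,-1.0]]); t=np.array([.5127,.0440,.3597])
T=(P-t)@Rt*1000
m=(d>0)&(T[...,2]<200)&(T[...,2]>100)
for sgn in(-1,1):
    Q=T[m&(T[...,1]*sgn>0)]
    print(sgn,len(Q),"zmax",np.percentile(Q[:,2],[50,90,98,99.5]))
    for a in range(100,190,6):
        q=Q[(Q[:,2]>=a)&(Q[:,2]<a+6)]
        if len(q)>5: print(a,len(q),"x",np.percentile(q[:,0],[1,99]).round(1),"y",np.percentile(q[:,1],[1,99]).round(1))
p=z["p"][200:400,150:500]; cv2.imwrite("pics/f2.png",cv2.resize(p,None,fx=2.2,fy=2.2))
E
```

```text
-1 11594 zmax [114.58689228 145.11191911 161.0195883  165.77478137]
100 1904 x [-8.9 17.1] y [-61.4 -18.9]
106 1883 x [-11.9  15.6] y [-60.  -23.3]
112 3853 x [-11.6  13. ] y [-58.7 -25.5]
118 1121 x [ 5.6 13.3] y [-57.5 -26.5]
124 425 x [ 2.2 13.2] y [-51.4 -27.7]
130 600 x [-10.6  11. ] y [-32.8 -26.1]
136 423 x [-11.1  10.9] y [-39.6 -26.1]
142 416 x [-10.7  10.9] y [-39.6 -26.1]
148 367 x [-10.9  10.9] y [-39.7 -26.1]
154 323 x [-10.7  10.9] y [-39.5 -26.1]
160 228 x [-10.9  10.9] y [-38.1 -26.1]
166 51 x [-8.9  9.8] y [-31.5 -26.1]
1 11565 zmax [114.55601057 145.0615039  161.07203447 165.73175132]
100 1905 x [-8.8 17. ] y [18.3 60.6]
106 1875 x [-12.1  15.6] y [23.2 59.4]
112 3823 x [-11.6  12.9] y [24.8 57.8]
118 1141 x [ 5.6 13.3] y [25.9 56.8]
124 413 x [ 2.4 13.3] y [27.1 50.8]
130 596 x [-10.7  11.1] y [25.4 32.2]
136 441 x [-10.9  10.9] y [25.4 39.1]
142 403 x [-10.8  11. ] y [25.4 39.1]
148 379 x [-10.9  10.9] y [25.5 39.2]
154 310 x [-11.   10.8] y [25.5 38.9]
160 227 x [-10.8  10.8] y [25.5 37.6]
166 52 x [-9.5  9.9] y [25.6 31.7]
```

View pics/f2.png

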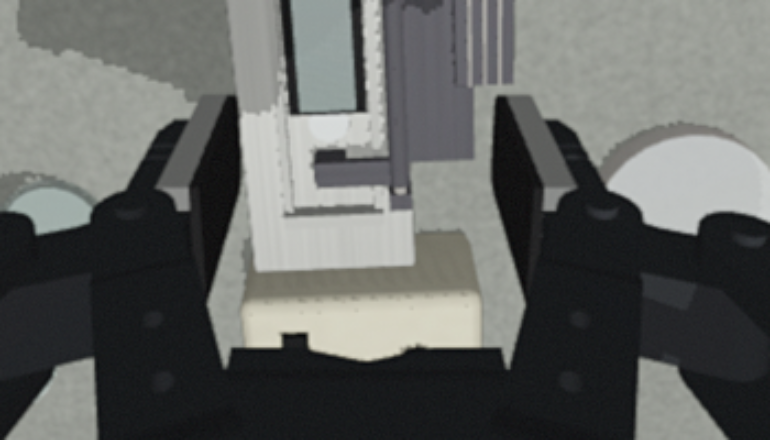

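Tips end 168 mm ahead of the TCP, inner faces at ±26 mm and pads ±11 mm wide. My plan is to put the tool centre at stage x = -126, y = +33, with the opening at 5.5 cm. The hover target is world (0.480, 0.047, 0.245).

Emit:
{"method": "servo_tool", "body": {"commands": [-1.6,0.15,0,0.25,5.5,-3.25,0.3,0,0.5,5.5,-3.25,0.3,-2,0.5,5.5,-3.25,0.3,-4,0.5,5.5,-3.25,0.3,-6,0.5,5.5,-3.25,0.3,-8,0.5,5.5,-3.25,0.3,-9.5,0.5,5.5,-3.25,0.3,-11,0.5,5.5,-3.25,0.3,-11.5,0.5,5.5,-3.25,0.3,-11.5,0.5,5.5,-3.25,0.3,-11.5,0.5,5.5,-3.25,0.3,-11.5,0.5,5.5]}}

```text
time_s: 4.18
ee_pos: [0.4809, 0.0466, 0.2459]
orientation: [[-0.967, -0.256, 0.002], [-0.256, 0.967, -0.0], [-0.001, -0.001, -1.0]]
ft_force: [-0.5, 0.0, 0.0]
opening: 0.055
```

```bash
cat > st.py <<'E'
from h import *
import sys
def run(tag):
    s=robot.get_state(); R,o=stage_T(.6106,.0475,np.radians(14.9))
    e=s["ee_pos"]; ex=s["orientation"][:,0] if hasattr(s["orientation"],'shape') else np.array(s["orientation"])[:,0]
    print("t",s["time_s"],"ee",np.round(e,4),"yaw",np.degrees(np.arctan2(-ex[1],-ex[0])).round(2),"stage xy mm",(R.T@(np.array(e)[:2]-o)*1000).round(1),"F",np.round(s["ft_force"],2),"op",s["opening"])
    c=cal("wrist"); p,d=eyes.read_camera("wrist"); cv2.imwrite(f"pics/{tag}.png",p)
    vv,uu=np.mgrid[0:400,0:640]; P=unproj("wrist",uu,vv,d.astype(float),c)[d>0]
    Q=np.c_[(P[:,:2]-o)@R*1000,P[:,2]*1000]
    Rt=np.array(s["orientation"]); T=(P-np.array(e))@Rt*1000
    fing=(T[:,2]<169)&(np.abs(T[:,1])>24)&(np.abs(T[:,0])<14); 
    for sg in(-1,1):
        q=T[(T[:,1]*sg>0)&(np.abs(T[:,1])<45)&(np.abs(T[:,0])<12)&(T[:,2]>140)&(T[:,2]<172)&fing]
        if len(q)>20: print("tip",sg,"z99.5",np.percentile(q[:,2],99.5).round(1),"y",np.percentile(q[:,1],[1,99]).round(1))
    Q=Q[~fing]
    lip=Q[(Q[:,2]>49)&(Q[:,2]<58)&(np.abs(Q[:,1])<20)&(Q[:,0]<-50)&(Q[:,0]>-115)]
    if len(lip)>5: print("lip x",np.percentile(lip[:,0],[1,50,99]).round(1),"y",np.percentile(lip[:,1],[1,99]).round(1),"z",np.percentile(lip[:,2],98).round(1))
    bar=Q[(Q[:,2]>28)&(Q[:,2]<56)&(Q[:,0]<-45)&(Q[:,0]>-138)&(Q[:,1]>56)&(Q[:,1]<77)]
    if len(bar)>50:
        f=np.linalg.lstsq(np.c_[bar[:,1]-66,np.ones(len(bar))],bar[:,2],rcond=None)[0]; print("bar z@66",f[1].round(1),"angle",-np.arctan(f[0]).round(3),len(bar))
    pl=Q[(Q[:,2]>48)&(Q[:,2]<75)&(np.abs(Q[:,1])<10)&(np.abs(Q[:,0])<8)]
    if len(pl)>5: print("nose arm z",np.median(pl[:,2]).round(1))
    for n in("scene","side"):
        p2,_=eyes.read_camera(n); x0,y0,x1,y1=(285,150,405,270) if n=="scene" else (270,150,410,250)
        cv2.imwrite(f"pics/{tag}_{n}.png",cv2.resize(p2[y0:y1,x0:x1],None,fx=5,fy=5,interpolation=cv2.INTER_CUBIC))
if __name__=="__main__": run(sys.argv[1])
E
python3 st.py h3
```

```text
t 4.1833 ee [0.4809 0.0466 0.2459] yaw 14.86 stage xy mm [-125.6   32.5] F [-0.54  0.05  0.01] op 0.055004855374940716
tip -1 z99.5 167.7 y [-41.2 -27.6]
tip 1 z99.5 167.9 y [26.9 40.5]
lip x [-108.6 -107.4 -103.9] y [ 0.1 19. ] z 55.8
bar z@66 50.0 angle -0.006 3925
```

View pics/h3.png

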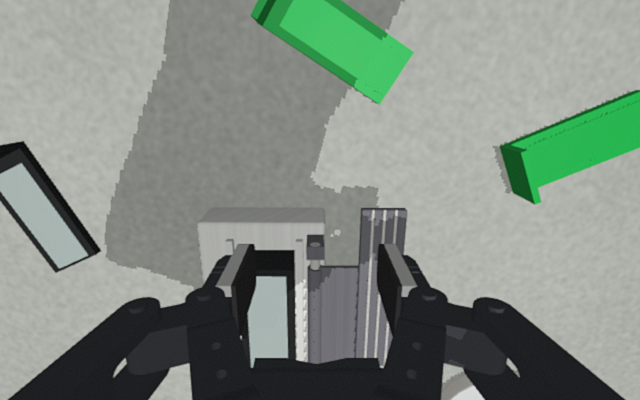

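View pics/h3_side.png

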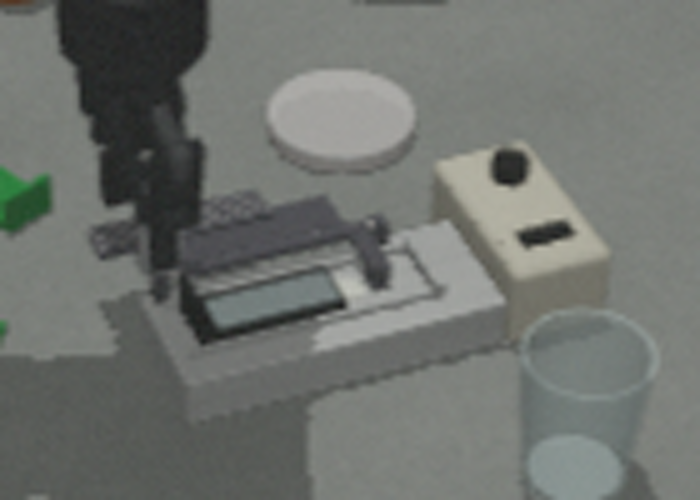

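The tips hover correctly: left over the bar, right about 6 mm behind the lip, at stage (-125.6, 32.5). I'll descend to press the bar.

Emit:
{"method": "servo_tool", "body": {"commands": [0,0,-0.8,0,5.5,0,0,-1.6,0,5.5,0,0,-2.3,0,5.5,0,0,-2.7,0,5.5,0,0,-3.0,0,5.5,0,0,-3.3,0,5.5,0,0,-3.5,0,5.5,0,0,-3.7,0,5.5,0,0,-3.9,0,5.5,0,0,-3.9,0,5.5,0,0,-3.9,0,5.5]}}

```text
time_s: 5.25
ee_pos: [0.4805, 0.0463, 0.2059]
orientation: [[-0.967, -0.256, -0.0], [-0.256, 0.967, -0.0], [0.0, -0.0, -1.0]]
ft_force: [-4.4, 0.5, 5.5]
opening: 0.0551
```

```bash
python3 st.py p4
```

```text
t 5.25 ee [0.4805 0.0463 0.2059] yaw 14.84 stage xy mm [-126.    32.3] F [-4.35  0.46  5.46] op 0.055124852870093034
tip -1 z99.5 167.8 y [-41.2 -27.6]
tip 1 z99.5 168.8 y [24.2 40.4]
lip x [-108.8 -107.5 -104. ] y [ 2.  18.9] z 55.7
bar z@66 34.9 angle 0.415 1843
```

View pics/p4_side.png

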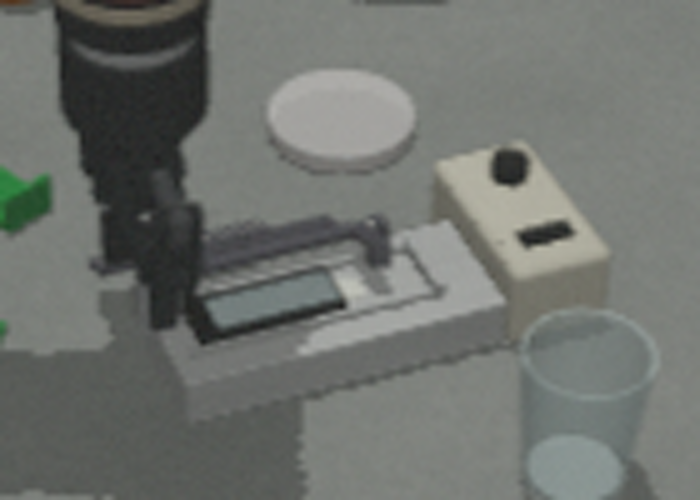

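View pics/p4.png

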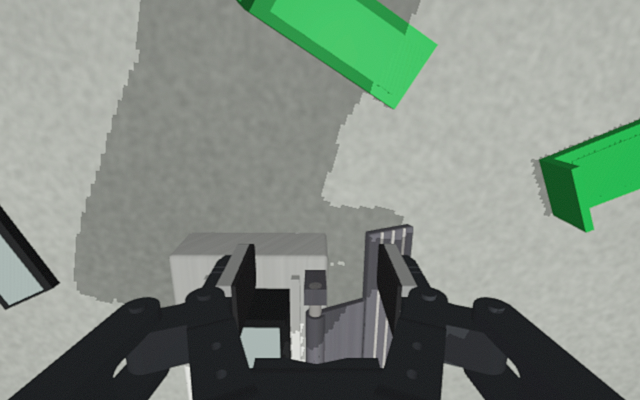

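The clip is open at about 0.40 rad with 5.5 N on the bar, and the lip hasn't moved (face still at -108.6). I'll ease up 2 mm to stay off the hard stop, then push along the stage axis (0.966, 0.257).

Emit:
{"method": "servo_tool", "body": {"commands": [0,0,0.2,0,5.5,0,0,0.2,0,5.5,0.39,0.1,0.2,0,5.5,0.58,0.155,0.2,0,5.5,0.77,0.205,0.2,0,5.5,0.97,0.26,0.2,0,5.5,1.16,0.31,0.2,0,5.5,1.45,0.385,0.2,0,5.5,1.74,0.465,0.2,0,5.5,2.03,0.54,0.2,0,5.5,2.03,0.54,0.2,0,5.5,2.03,0.54,0.2,0,5.5]}}

```text
time_s: 6.4
ee_pos: [0.5012, 0.0518, 0.2079]
orientation: [[-0.967, -0.256, 0.001], [-0.256, 0.967, 0.0], [-0.001, 0.0, -1.0]]
ft_force: [-1.3, 2.5, 5.5]
opening: 0.0552
```

```bash
python3 st.py p5
```

```text
t 6.4 ee [0.5012 0.0518 0.2079] yaw 14.84 stage xy mm [-104.6   32.3] F [-1.29  2.51  5.48] op 0.055205430527281635
tip -1 z99.5 168.2 y [-41.  -24.4]
tip 1 z99.5 168.8 y [24.2 40.5]
lip x [-93.5 -92.2 -88.7] y [ 4.3 18.9] z 55.7
bar z@66 37.5 angle 0.347 3830
```

View pics/p5_side.png

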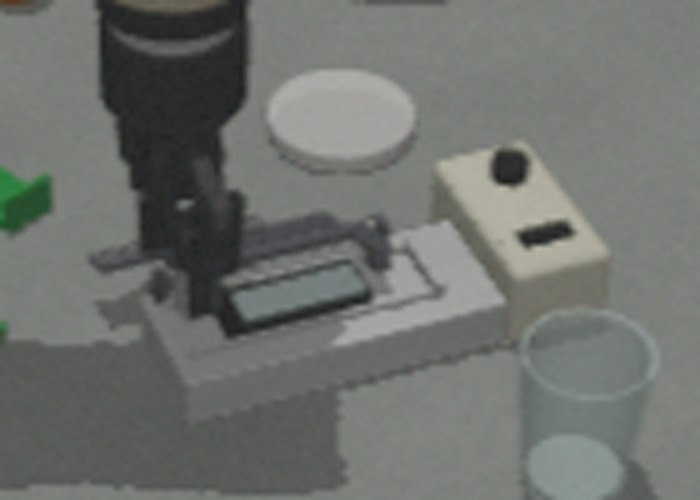

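View pics/p5.png

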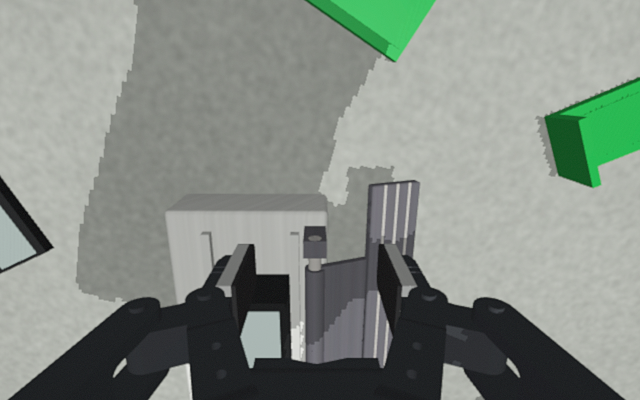

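The holder is moving with the finger: lip face at -93.5, tool at -104.6. The clip is at about 0.35 rad with 5.5 N on the bar. I'll push 29 of the remaining ~34.5 mm.

Emit:
{"method": "servo_tool", "body": {"commands": [0.29,0.08,0,0,5.5,0.58,0.155,0,0,5.5,0.87,0.23,0,0,5.5,1.16,0.31,0,0,5.5,1.45,0.385,0,0,5.5,1.74,0.465,0,0,5.5,2.03,0.54,0,0,5.5,2.32,0.62,0,0,5.5,2.6,0.69,0,0,5.5,2.8,0.745,0,0,5.5,2.8,0.745,0,0,5.5]}}

```text
time_s: 7.47
ee_pos: [0.5289, 0.0593, 0.2076]
orientation: [[-0.967, -0.256, -0.001], [-0.256, 0.967, 0.0], [0.001, 0.0, -1.0]]
ft_force: [-3.2, 2.0, 5.5]
opening: 0.0547
```

```bash
python3 st.py p6
```

```text
t 7.4667 ee [0.5289 0.0593 0.2076] yaw 14.84 stage xy mm [-76.   32.4] F [-3.21  1.98  5.47] op 0.0546616123852601
tip -1 z99.5 168.5 y [-41.1 -24.4]
tip 1 z99.5 168.9 y [24.2 40.4]
lip x [-65.3 -63.8 -60.2] y [ 4. 19.] z 55.9
bar z@66 37.1 angle 0.359 5962
```

View pics/p6_side.png

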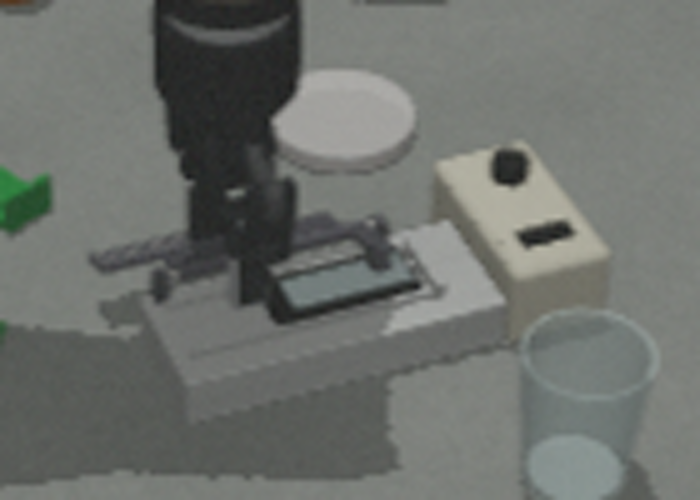

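The holder is under the raised nose with the lip face at -65.3, so about 6 mm remain. I'll creep in and watch for the stop in the force along x.

Emit:
{"method": "servo_tool", "body": {"commands": [0.1,0.025,0,0,5.5,0.2,0.05,0,0,5.5,0.29,0.075,0,0,5.5,0.39,0.1,0,0,5.5,0.48,0.13,0,0,5.5,0.53,0.14,0,0,5.5,0.58,0.155,0,0,5.5,0.58,0.155,0,0,5.5,0.58,0.155,0,0,5.5]}}

```text
time_s: 8.37
ee_pos: [0.5342, 0.0607, 0.2076]
orientation: [[-0.967, -0.256, -0.001], [-0.256, 0.967, -0.0], [0.002, -0.0, -1.0]]
ft_force: [-6.2, -0.4, 7.1]
opening: 0.055
```

```bash
python3 st.py p7
```

```text
t 8.3667 ee [0.5342 0.0607 0.2076] yaw 14.82 stage xy mm [-70.5  32.4] F [-6.19 -0.35  7.08] op 0.054967359651844475
tip -1 z99.5 168.3 y [-41.1 -24.4]
tip 1 z99.5 168.9 y [24.2 40.4]
lip x [-59.9 -58.7 -55.3] y [ 4.2 18.9] z 55.8
bar z@66 37.1 angle 0.36 6420
```

Emit:
{"method": "servo_tool", "body": {"commands": [0.05,0.013,0,0,5.5,0.1,0.026,0,0,5.5,0.15,0.04,0,0,5.5,0.15,0.04,0,0,5.5,0.15,0.04,0,0,5.5]}}

```text
time_s: 8.93
ee_pos: [0.5348, 0.0609, 0.2075]
orientation: [[-0.967, -0.255, -0.004], [-0.255, 0.967, -0.001], [0.005, -0.0, -1.0]]
ft_force: [-15.0, -2.0, 12.2]
opening: 0.055
```

```bash
python3 st.py p8
```

```text
t 8.9333 ee [0.5348 0.0609 0.2075] yaw 14.79 stage xy mm [-69.8  32.4] F [-15.04  -1.99  12.2 ] op 0.054986542523749474
tip -1 z99.5 168.4 y [-41.2 -24.4]
tip 1 z99.5 168.7 y [24.2 40.5]
lip x [-59.9 -58.6 -55.1] y [ 4.3 18.9] z 55.8
bar z@66 37.0 angle 0.362 6424
```

View pics/p8_side.png

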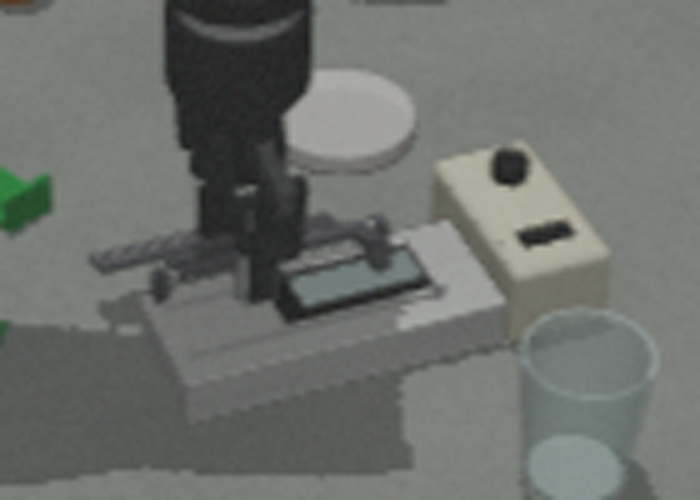

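View pics/p8.png

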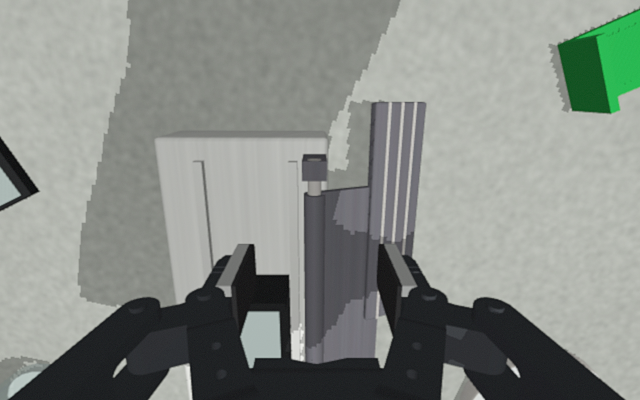

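The stop is reached: the force rose to 15 N and the lip stayed at -59.9 (target -59; my frame reads the stop itself 1 mm short too). I'll back off 12 mm along the bar, clear of the lip, then rise so the clip closes gently.

Emit:
{"method": "servo_tool", "body": {"commands": [-0.1,-0.03,0,0,5.5,-0.3,-0.08,0,0,5.5,-0.6,-0.16,0,0,5.5,-0.9,-0.24,0,0,5.5,-1.15,-0.3,0,0,5.5,-1.15,-0.3,0.2,0,5.5,-1.15,-0.3,0.4,0,5.5,-1.15,-0.3,0.6,0,5.5,-1.15,-0.3,0.9,0,5.5,-1.15,-0.3,1.4,0,5.5,-1.15,-0.3,2.4,0,5.5,-1.15,-0.3,4,0,5.5]}}

```text
time_s: 10.08
ee_pos: [0.5239, 0.0582, 0.2471]
orientation: [[-0.967, -0.256, -0.003], [-0.256, 0.967, 0.0], [0.003, 0.001, -1.0]]
ft_force: [-0.0, 0.5, -0.0]
opening: 0.0552
```

Emit:
{"method": "servo_tool", "body": {"commands": [0,0,3,0,5.5,0,0,6,0,5.5,0,0,9,0,5.5,0,0,11,0,5.5,0,0,11,0,5.5,0,0,11,0,5.5,0,0,11,0,5.5]}}

```text
time_s: 10.67
ee_pos: [0.5245, 0.0581, 0.3573]
orientation: [[-0.967, -0.256, -0.001], [-0.256, 0.967, 0.0], [0.001, 0.0, -1.0]]
ft_force: [-1.0, -0.0, 0.2]
opening: 0.055
```

```bash
python3 st.py e9; python3 - <<'E'
from h import *
import os
R,o=stage_T(.6106,.0475,np.radians(14.9))
c=cal("wrist"); p,d=eyes.read_camera("wrist")
vv,uu=np.mgrid[0:400,0:640]; P=unproj("wrist",uu,vv,d.astype(float),c)
Q=np.dstack([((P[...,:2]-o)@R)*1000,P[...,2]*1000])[d>0]
im=np.zeros((500,600),np.uint8)
for q in Q:
    if q[2]<80:
        i=int(300-q[0]*2);j=int(300-q[1]*2)
        if 2<=i<498 and 2<=j<598: im[i-1:i+2,j-1:j+2]=np.clip(q[2]*4+20,0,255)
cv2.imwrite("pics/top9.png",im)
a=Q[(Q[:,2]>40)&(Q[:,2]<62)&(np.abs(Q[:,1])<14)&(np.abs(Q[:,0])<8)]
if len(a)>5:print("arm z/y fit",np.polyfit(a[:,1],a[:,2],1),len(a))
st=Q[(Q[:,2]>36.7)&(np.abs(Q[:,1])<15)&(Q[:,0]>20)&(Q[:,0]<45)];print(len(st), np.percentile(st[:,0],[1,50,99]))
E
```

```text
t 10.6667 ee [0.5245 0.0581 0.3573] yaw 14.83 stage xy mm [-80.5  32.4] F [-1.02 -0.03  0.22] op 0.05497069262190339
tip -1 z99.5 168.1 y [-41.2 -27.6]
tip 1 z99.5 167.9 y [26.9 40.5]
lip x [-59.6 -58.4 -55.5] y [-14.6  19.1] z 56.3
bar z@66 43.3 angle 0.185 2582
nose arm z 52.1
arm z/y fit [ 0.07061135 50.07794519] 356
287 [20.06567603 25.50797535 30.77576701]
```

View pics/e9.png

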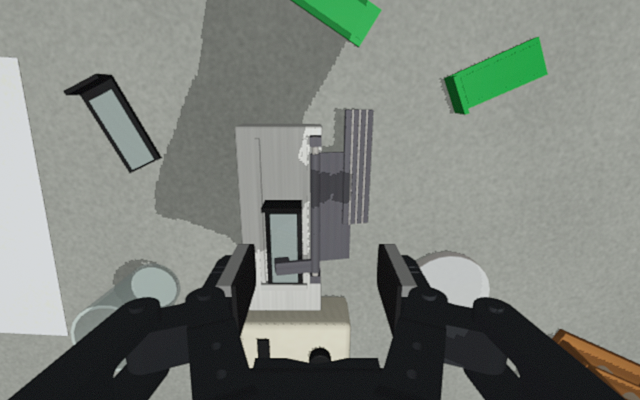

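View pics/e9_side.png

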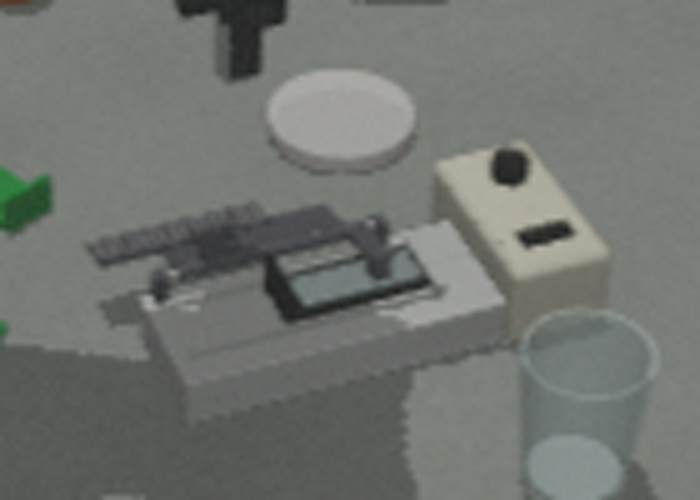

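View pics/top9.png

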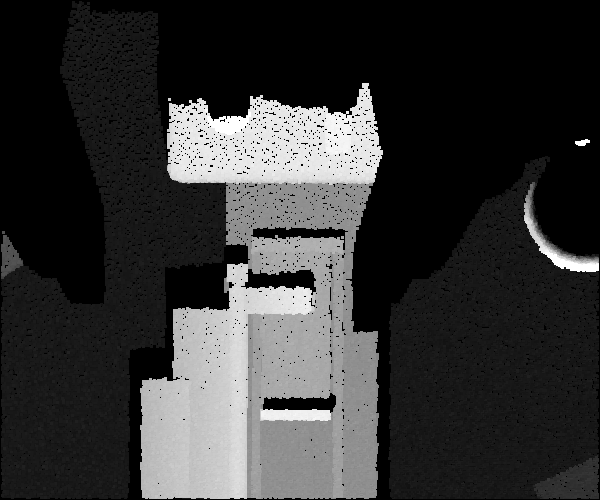

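The holder is home, with the lip face at -59.6 (origin about -17.6 mm). It lies straight in the track, the clip is closed on it, and the arm is clear. I'm handing in.

```bash
python3 - <<'E'
from h import *
print(robot.hand_in()); s=robot.get_state(); print(s["time_s"],np.round(s["ft_force"],2))
E
```

```text
the job is handed in; nothing more can be done
None
the job is handed in; nothing more can be done
```

The slide holder is home against the end stop with the clip closed on it, and I handed the job in at about 10.8 s of the 48 s allowed. No verdict is reported.

I pressed the thumb bar down with the left fingertip to about 0.35–0.40 rad, at about 5.5 N. The holder's origin was then still at stage x ≈ -66 mm. The right fingertip pushed the holder's lip along the track, under the raised nose, until it hit the stop. The force then rose to 15 N with no further movement. I backed off along the bar, rose slowly so the clip closed, and lifted clear.

**Last checks:**
- **Holder position:** the lip face measures -59.6 mm, so the origin is at about -17.6 mm (target -17, allowed -20 to -14). It lies straight in the track with its lip at the height measured before the push, so it was not lifted or tipped.
- **Clip:** the clip angle reads about 0.185 rad, inside 0.10–0.22 but a little above the stated 0.16. I put that down to depth error of a millimetre or so.
- **Arm:** the wrist force is about zero and the tips are well above the stage.
- **Bystanders:** I didn't measure them, but the arm never came near them and those in view look unmoved.
- **Nose on the holder:** I couldn't measure its force directly; I only infer it from the clip's rest angle and the pictures.

The first travel move ended about 8 cm short of its target, and I corrected it before coming near the stage.

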